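# Put away the washing-machine fittings

### The job

The washing machine is installed: put its fittings away in the grey divided tray. Lay the two transit bolts (the ones with the square plastic spacer) flat along the tray's two long troughs, one in each, and stand the two levelling feet (rubber disc with a thin threaded stud) upright on the floor of the two square cells, one in each. Leave the plain bolt with only a nut, the cupboard leg with the thick post, and the cup and jar where they are.

Things in the scene. Friction and masses are not known exactly. Their poses are not given: they have to be found in the camera images.
- tray: grey divided tray fixed to the worktop, any way round: 268 (x) x 160 (y) x 26 mm high; floor, walls and dividers 4 mm thick, all walls 26 mm high. Origin: centre of underside. Two long troughs, 84 (x) x 152 mm (y) inside, run along y, centres at x = -88 and x = 0, y = 0. The strip at the +x end has two square cells, 84 (x) x 74 mm (y) inside, centres at x = +88, y = -39 and +39
- transit_bolt_1: transit bolt with spacer (two alike), about 120 g: steel bolt 110 mm long lying flat, 10 mm shaft, hexagon head 18 mm wide, round its middle a square black plastic spacer 46 mm long, 22 x 22 mm, on which it rests (does not roll); grip this. Origin on the axis at mid-length, 11 mm above what it lies on; x along the bolt, head end at -55, thread end at +55 mm
- transit_bolt_2: transit bolt with spacer (two alike), about 120 g: steel bolt 110 mm long lying flat, 10 mm shaft, hexagon head 18 mm wide, round its middle a square black plastic spacer 46 mm long, 22 x 22 mm, on which it rests (does not roll); grip this. Origin on the axis at mid-length, 11 mm above what it lies on; x along the bolt, head end at -55, thread end at +55 mm
- foot_1: levelling foot (two alike), about 90 g, standing on its disc: black rubber disc 44 mm across, 16 mm thick, a steel hexagon nut on it (17 mm wide, top at 24 mm) and a bare threaded stud 10 mm thick straight up from the middle, top at 62 mm. Origin at the centre of the underside, z up along the stud; grip the stud (26 to 60 mm height) from above
- foot_2: levelling foot (two alike), about 90 g, standing on its disc: black rubber disc 44 mm across, 16 mm thick, a steel hexagon nut on it (17 mm wide, top at 24 mm) and a bare threaded stud 10 mm thick straight up from the middle, top at 62 mm. Origin at the centre of the underside, z up along the stud; grip the stud (26 to 60 mm height) from above
- plain_bolt: look-alike to leave alone: the same 110 mm steel bolt with the same head, but no plastic spacer, only a hexagon nut (18 mm across flats) 22 mm from its middle towards the thread. Origin on its axis at mid-length, 9 mm above the worktop; x along the bolt from head to thread
- cupboard_leg: look-alike to leave alone: the same black rubber disc 44 mm across and 16 mm thick, but with a smooth thick steel post 28 mm across on it, top at 62 mm, no nut and no thread. Origin at the centre of the underside, z up
- dosing_cup: bystander: small open white plastic cup, 68 mm across, 55 mm high, standing beyond the tray. Origin at the centre of the underside
- jar: bystander: closed white jar with a blue lid, 72 mm across, 70 mm high, standing beyond the tray. Origin at the centre of the underside
Not all that is in view belongs to the job. Leave any green look-alike of the transit_bolt_1 alone.

How it is judged:
By the outcome, as a careful person would: the job done as asked, in the order asked, and still so for the second after the job is handed in, with the robot touching nothing.
It also fails if it takes over 102 s, if anything falls off the work surface, if the arm or the gripper's body presses on something with over 40 N, if the wrist force passes 120 N, or if a joint passes its speed limit or range.

### The arm

A 6-joint arm with a two-finger parallel gripper is mounted at the origin on the work surface. World frame = base frame: x ahead of the robot, y to its left, z up, the work surface at z = 0. Lengths are in m, angles in degrees, forces in N, time in s.
With the tool pointing down it reaches from about 0.375 to 0.925 m from the base axis. Payload 5.7 kg.
Tool frame: the origin (TCP) lies on the centre line of the jaws, within the pads' length; the fingertips stand 22 mm ahead of it and the grasp point (between the pads) lies 3 mm ahead of it; z points along the fingers, y is the line along which they close (so a half turn about z gives the same grasp; the last joint's range is limited). The gripper opens to 85 mm and grips with 20 to 120 N. Pads are 22 mm wide; open, the fingers measure 114 mm over their backs; the gripper's body (76 mm by 85 mm) begins 54 mm behind the grasp point. The pads swing forward as they close: fully open they stand 13 mm farther back than shut.
Start: joints at [-71.167, 20.558, 86.54, -0, 72.909, -6.595], TCP at [0.258, -0.542, 0.253] pointing down, gripper open.
Joint ranges: [-170.27, 170.27], [-57.76, 135], [12.27, 136.19], [-55.21, 235.2], [11.17, 155.16], [-170.74, 170.74]. Speed limits (degrees/s): [136.94, 136.94, 180, 180, 180, 180].

### API

Orientations are given as [roll, pitch, yaw] about the fixed x, y, z axes, in that order (R = Rz(yaw) Ry(pitch) Rx(roll)).
In Python, from plant import ctrl, kinematics, snapshot, ticket gives the robot as it stands. The module is installed in compiled form; this text tells all that it offers. Calls block until the motion is done:
- ctrl.goto(position, orientation): joint-space move of the TCP to a pose.
- ctrl.move_l(position, orientation=None, velocity=0.15, max_force=None): straight line of the TCP; orientation=None keeps the orientation; velocity is the mean speed in m/s. With max_force (N) it stops when the force on the tool has changed by that much, and returns True; else False.
- ctrl.move_joints(angles): joint-space move.
- ctrl.move_gripper(opening): finger opening in m; the grip force is fixed at half the most; returns when the fingers have stopped.
- ctrl.wait(seconds).
- kinematics.solve_ik(position, orientation): joint angles nearest the present ones, or None.
- ctrl.observe(): the state.
- snapshot(name): name is "scene" or "top"; returns a dict with "frame" (480x640x3 uint8, blue, green, red), "K" (3x3 intrinsics, pixels), "dist_coeffs" ([k1, k2, p1, p2, k3] as OpenCV has them; the pictures are not rectified), "world_to_cam" (4x4, takes a point from world to camera coordinates). Camera axes: x right, y down, z forward; pixel columns grow to the right and rows downward; lengths in m; the calibration is good to about 2 mm. A picture is of the moment at which its call begins. There is no depth.
A pose or a line that the arm cannot do raises ctrl.MotionError and nothing moves.
- ticket.close_job(): hands the job in; it is judged then, once.
The state is a dict: "t": time; "joint_pos": joint angles; "joint_vel": joint speeds; "joint_efforts": joint torques, N m; "ee_pos": TCP position; "orientation": TCP orientation; "ft_force": force on the tool from outside, world axes, zero at the start; "moment": the same for the moment, N m; "gripper_width": finger opening in m; "grip_force": force on a finger pad.
Only numpy, scipy, OpenCV 4.12 (cv2) and the standard library are available. Lean on these libraries where they do the work, as an engineer would, in place of code of your own. Each camera call takes 0.05 s, during which the arm holds its last target. There are 200 camera calls.

## Working session

There is one attempt and no reset: what is moved stays moved. The work goes in short steps, each a Python script; the robot and the scene stay as the last script left them, time stands still between calls to the robot, and variables do not carry over. Pictures are saved under pics/ and viewed, at most 14 in all, crops included, and the job is handed in when it is done.

```bash
mkdir -p pics; python3 - <<'E'
from plant import ctrl,snapshot
import cv2,pickle
for n in("top","scene"):
    s=snapshot(n);cv2.imwrite(f"pics/{n}0.png",s["frame"]);pickle.dump(s,open(n+".pkl","wb"))
    print(n,s["K"],s["dist_coeffs"],s["world_to_cam"])
print(ctrl.observe()["t"])
E
```

```text
top [[618.02043523   0.         314.72044519]
 [  0.         618.02043523 247.14121816]
 [  0.           0.           1.        ]] [-0.17305986  0.          0.          0.          0.        ] [[ 0.00495585 -0.9999601  -0.00743166  0.03512609]
 [-0.97628436 -0.00322973 -0.21646804  0.57832444]
 [ 0.2164354   0.0083282  -0.97626142  1.18993032]
 [ 0.          0.          0.          1.        ]]
scene [[535.99406243   0.         322.71080155]
 [  0.         535.99406243 240.79229113]
 [  0.           0.           1.        ]] [-0.06936505  0.          0.          0.          0.        ] [[-0.31860497  0.94788605  0.00170384  0.13091693]
 [ 0.80287124  0.27081701 -0.53108937 -0.46571977]
 [-0.50387364 -0.16783975 -0.84731409  1.37185349]
 [ 0.          0.          0.          1.        ]]
0.1
```

View pics/top0.png

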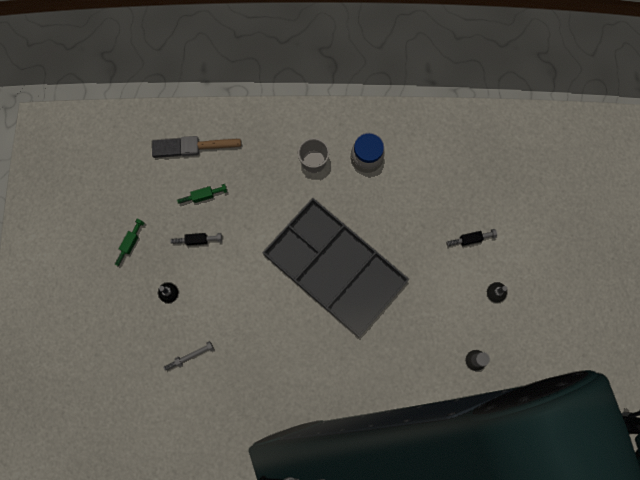

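View pics/scene0.png

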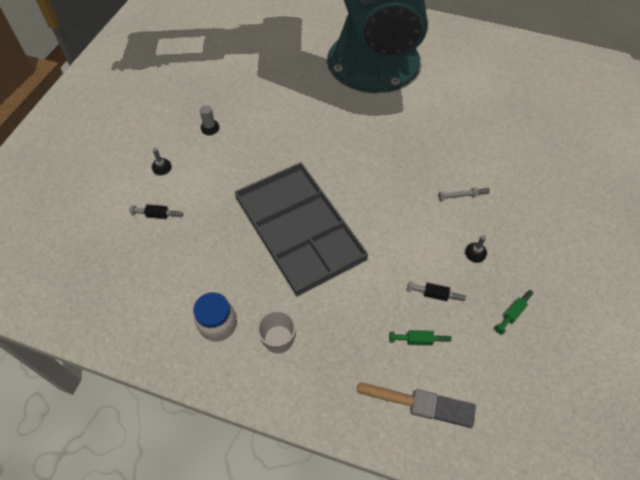

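Top view candidates:
- **Transit bolts:** black spacers at (196,239) and (472,239) fit. The green ones at (203,195) and (130,242) don't, and the bolt at (190,356) has no spacer.
- **Feet:** discs with a thin stud at (168,292) and (497,292) fit. The one at (478,360) has a thick post, so it is the cupboard leg.

I'll confirm these in enlarged crops.

```bash
python3 - <<'E'
import cv2,numpy as np
f=cv2.imread("pics/top0.png")
def crop(x0,y0,w,h,k,grid=10):
    c=cv2.resize(f[y0:y0+h,x0:x0+w],None,fx=k,fy=k,interpolation=cv2.INTER_CUBIC)
    c=cv2.convertScaleAbs(c,alpha=1.5)
    for i in range(0,w,grid):
        cv2.line(c,(i*k,0),(i*k,4),(0,0,255),1); 
        if i%20==0: cv2.putText(c,str(x0+i),(i*k,14),0,.35,(0,0,255))
    for i in range(0,h,grid):
        cv2.line(c,(0,i*k),(4,i*k),(0,0,255),1)
        if i%20==0: cv2.putText(c,str(y0+i),(5,i*k+4),0,.35,(0,0,255))
    return c
cv2.imwrite("pics/objs.png",np.hstack([crop(150,220,80,90,5),crop(440,220,80,90,5)]))
cv2.imwrite("pics/tray.png",crop(255,195,160,146,4))
E
```

```text
(no output)
```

View pics/objs.png

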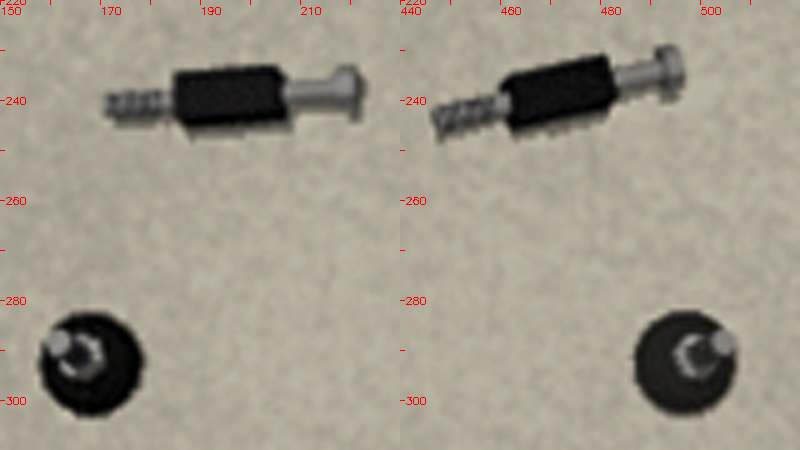

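View pics/tray.png

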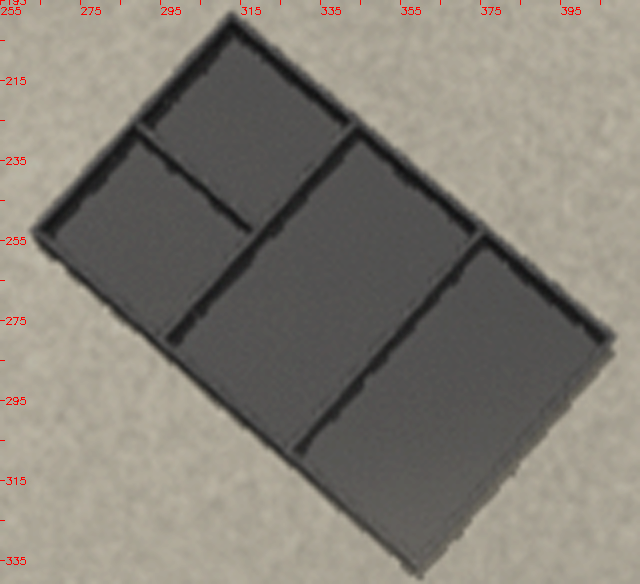

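Crops confirm the two spacers with thread and head, and the two thin studs with a nut (tips at about (161.4,288) and (504.2,288)). In the tray crop the cells are at the upper-left end. Next I'll compute the poses and check them by reprojecting into the scene view.

```bash
cat >h.py <<'E'
import cv2,numpy as np,pickle
def ray(s,p,z):
    n=cv2.undistortPoints(np.array([[p]],float),s["K"],s["dist_coeffs"])[0,0]
    R,t=s["world_to_cam"][:3,:3],s["world_to_cam"][:3,3]
    c=-R.T@t; d=R.T@np.r_[n,1]; return c+d*(z-c[2])/d[2]
def proj(s,P):
    W=s["world_to_cam"]
    return cv2.projectPoints(np.array(P,float).reshape(-1,3),cv2.Rodrigues(W[:3,:3])[0],W[:3,3],s["K"],s["dist_coeffs"])[0][:,0]
E
python3 - <<'E'
from h import *
s=pickle.load(open("top.pkl","rb"));sc=pickle.load(open("scene.pkl","rb"))
pts=[]
for n,th,hd in(("boltL",(170.6,240.4),(222,238)),("boltR",(446.6,243.6),(496.4,234))):
    a,b=ray(s,th,.011),ray(s,hd,.011);d=a-b
    print(n,((a+b)/2).round(4),np.linalg.norm(d).round(4),"yaw",np.degrees(np.arctan2(d[1],d[0])).round(1));pts+=[a,b,(a+b)/2]
for n,st,di in(("footL",(161.4,288),(167.8,292.2)),("footR",(504.2,288),(496.8,292.2))):
    a,b=ray(s,st,.062),ray(s,di,.010);print(n,a.round(4),b.round(4));pts+=[a,b]
C=np.array([ray(s,p,.026) for p in((312.6,197.9),(407.9,278.4),(359.6,338.9),(262.9,252.9))])[:,:2]
M=np.array([(134,-80),(-134,-80),(-134,80),(134,80)])/1e3
A,_,H=None,None,(M.T@(C-C.mean(0)))
th=np.arctan2(H[0,1]-H[1,0],H[0,0]+H[1,1]);R=np.array([[np.cos(th),-np.sin(th)],[np.sin(th),np.cos(th)]])
print("tray",C.mean(0),np.degrees(th),"res",(C-C.mean(0)-M@R.T).round(4).tolist())
for m in M: pts.append(np.r_[R@m+C.mean(0),.026])
f=cv2.resize(sc["frame"][130:350,120:530],None,fx=1.95,fy=1.95,interpolation=cv2.INTER_CUBIC);f=cv2.convertScaleAbs(f,alpha=1.5)
for u in proj(sc,pts): cv2.drawMarker(f,tuple(int(v) for v in((u-[120,130])*1.95)),(0,0,255),0,9,1)
cv2.imwrite("pics/chk.png",f)
E
```

```text
boltL [0.6064 0.2915 0.011 ] 0.1114 yaw 92.8
boltR [ 0.6093 -0.2981  0.011 ] 0.1122 yaw 101.1
footL [0.4926 0.3481 0.062 ] [0.4916 0.3474 0.01  ]
footR [ 0.4947 -0.3479  0.062 ] [ 0.4938 -0.3472  0.01  ]
tray [ 0.54606207 -0.00526331] 49.04037598744042 res [[-0.0004, -0.0006], [0.0021, 0.0032], [-0.002, -0.0003], [0.0003, -0.0023]]
```

View pics/chk.png

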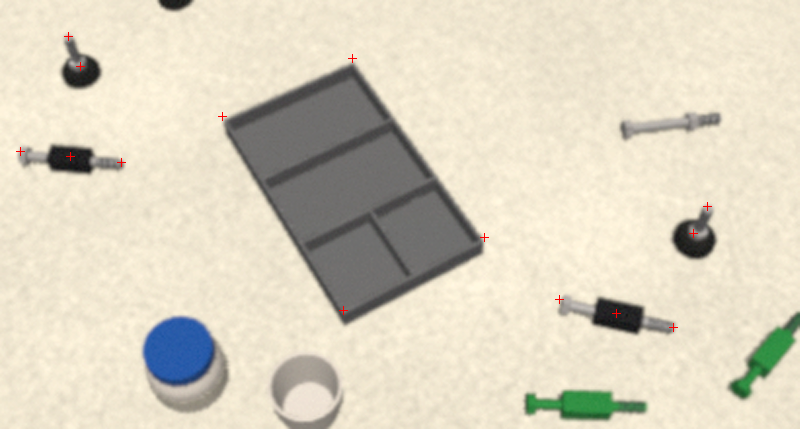

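Scene check: the bolt and foot markers land on target to within about 1 px. The tray corners are off by about 3 px because I mixed up rim and base edges. I'll refit the tray by silhouette in both views, then start with the first bolt.

```bash
python3 - <<'E'
from h import *
from scipy.optimize import minimize
B=np.array([(x,y,z) for x in(-.134,.134) for y in(-.08,.08) for z in(0,.026)])
V=[]
for n,seed in(("top",(370,290)),("scene",(280,200))):
    s=pickle.load(open(n+".pkl","rb"));m=(s["frame"].max(2)<95).astype(np.uint8)
    m=cv2.morphologyEx(m,cv2.MORPH_CLOSE,np.ones((5,5)));_,l=cv2.connectedComponents(m)
    k=(l==l[seed[1],seed[0]]).astype(np.uint8);print(n,k.sum());V.append((s,k))
def each(p):
    c,s_=np.cos(p[2]),np.sin(p[2]);P=B@np.array([[c,s_,0],[-s_,c,0],[0,0,1]])+[p[0],p[1],0];o=[]
    for s,k in V:
        h=cv2.convexHull(proj(s,P).astype(np.float32));r=np.zeros(k.shape,np.uint8)
        cv2.fillConvexPoly(r,np.round(h*16).astype(np.int32),1,shift=4);o.append((r&k).sum()/(r|k).sum())
    return o
for w in([1,0],[0,1],[1,1]):
    r=minimize(lambda p:-np.dot(w,each(p)),[.546,-.005,np.radians(49)],method="Nelder-Mead",options=dict(initial_simplex=[[.54,-.01,.84],[.555,-.01,.84],[.54,.005,.84],[.54,-.01,.9]]))
    print(r.x.round(4),np.degrees(r.x[2]).round(2),each(r.x))
from plant import ctrl
o=ctrl.observe();print(o["orientation"],o["ft_force"])
E
```

```text
top 10146
scene 9358
[ 0.5461 -0.0059  0.8536] 48.91 [np.float64(0.9854745313573462), np.float64(0.9548941393065358)]
[ 0.5489 -0.007   0.8391] 48.08 [np.float64(0.9548799380325329), np.float64(0.9599794766546947)]
[ 0.5472 -0.005   0.8583] 49.18 [np.float64(0.9852521875921738), np.float64(0.9559484873262469)]
[-1.79903913e+02 -1.00008205e-02  2.54300528e+01] [-0.36261037 -0.60339904  0.40254624]
```

```bash
cat >r.py <<'E'
import numpy as np,cv2
from plant import ctrl,kinematics,snapshot
T=np.array([.547,-.006]);TY=48.9
def tray(x,y):
    a=np.radians(TY);return T+np.array([[np.cos(a),-np.sin(a)],[np.sin(a),np.cos(a)]])@[x,y]
def yawfor(p,yaw,z):
    c=[]
    for y in(yaw,yaw+180):
        y=(y+180)%360-180; q=kinematics.solve_ik([*p,z],[180,0,y])
        if q is not None:c.append((abs(q[5]),y))
    return min(c)[1]
def pick(p,yaw,z,opn,up=.16):
    y=yawfor(p,yaw,z)
    ctrl.goto([*p,up],[180,0,y]);ctrl.move_gripper(opn)
    hit=ctrl.move_l([*p,z],velocity=.12,max_force=8)
    if hit: print("contact",ctrl.observe()["ee_pos"]);return
    ctrl.move_gripper(0);o=ctrl.observe();print("grip",o["gripper_width"],o["grip_force"],o["ee_pos"][2])
    ctrl.move_l([*p,up],velocity=.2);print("held",ctrl.observe()["gripper_width"],"t",ctrl.observe()["t"])
def place(p,yaw,z,opn,up=.16):
    y=yawfor(p,yaw,z)
    ctrl.goto([*p,up],[180,0,y]);ctrl.move_l([*p,z+.015],velocity=.2)
    hit=ctrl.move_l([*p,z-.003],velocity=.03,max_force=4)
    o=ctrl.observe();print("down",hit,o["ee_pos"],"w",o["gripper_width"])
    ctrl.move_gripper(opn);ctrl.move_l([*p,up],velocity=.2);print("t",ctrl.observe()["t"])
def pic(n,name="top",box=None,k=1):
    f=snapshot(name)["frame"]
    if box:x,y,w,h=box;f=f[y:y+h,x:x+w]
    cv2.imwrite("pics/"+n+".png",cv2.convertScaleAbs(cv2.resize(f,None,fx=k,fy=k,interpolation=cv2.INTER_CUBIC),alpha=1.5))
E
python3 - <<'E'
from r import *
pick([.6093,-.2981],101.1,.026,.05)
pic("g1","scene",(90,80,330,240),2.4)
E
```

```text
grip 0.02071575008415568 59.97852265834808 0.027157828059347553
held 0.020841966856787467 t 4.6
```

View pics/g1.png

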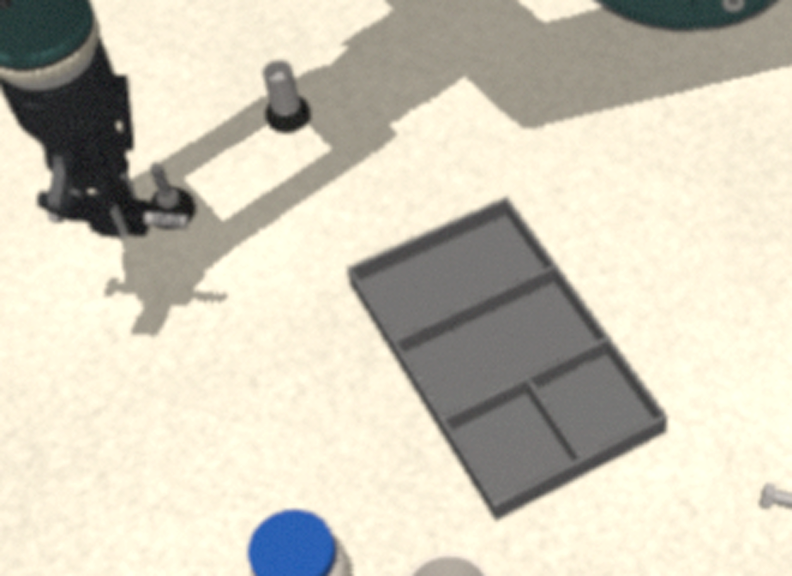

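The bolt is held at the spacer, level and clear at about (115,215) in the crop. I'll place it in the far trough, then do the second bolt.

```bash
python3 - <<'E'
from r import *
place(tray(-.088,0),TY+90,.031,.04)
pick([.6064,.2915],92.8,.026,.05)
pic("p1","top",(150,180,320,200),2.4)
E
```

```text
down True [ 0.48939754 -0.07234795  0.03107823] w 0.020507212272830342
t 8.0083
grip 0.020988053413056124 59.37282085418701 0.027120283063547204
held 0.02067045232386427 t 12.1417
```

View pics/p1.png

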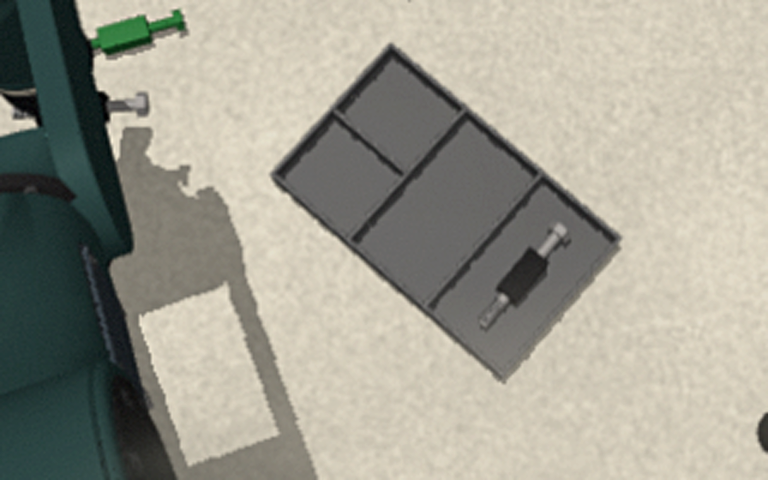

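Bolt 1 lies along the trough, spacer at about (523,277). I'll place bolt 2 and pick foot R.

```bash
python3 - <<'E'
from r import *
place(tray(0,0),TY+90,.031,.04)
pick([.4942,-.3476],100,.049,.045)
pic("p2","top",(240,180,320,230),2.4)
E
```

```text
down True [ 0.54719191 -0.00607979  0.0310733 ] w 0.02074861526052091
t 15.725
grip 0.00819262122540993 58.46314251422882 0.0496052862715564
held 0.007801110590601376 t 19.45
```

View pics/p2.png

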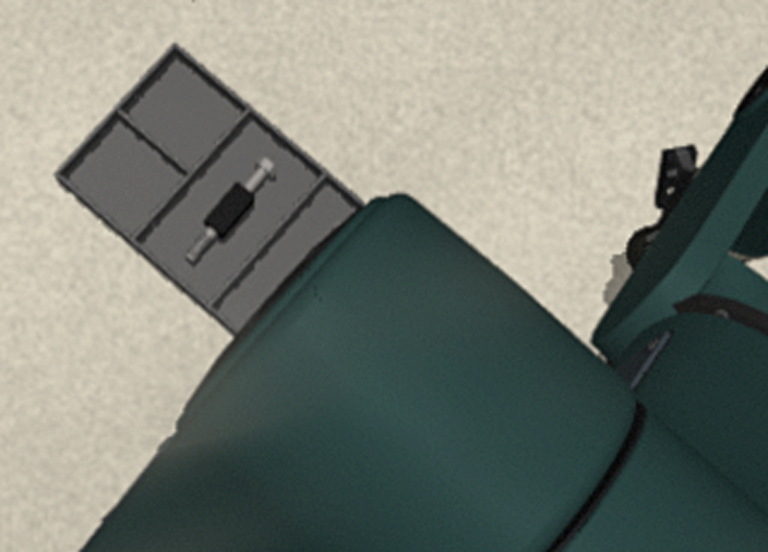

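Bolt 2 lies in the middle trough, spacer at about (230,210), and the foot is held. I'll place it, then move the other foot.

```bash
python3 - <<'E'
from r import *
place(tray(.088,-.039),TY+90,.0536,.035,.18)
pick([.4921,.3478],80,.049,.045,.18)
pic("p3","top",(150,150,320,230),2.4)
E
```

```text
down True [0.63443431 0.0347763  0.05356536] w 0.008395854741945132
t 23.4
grip 0.008187153848697771 58.450974225997925 0.04949852752322423
held 0.008273101654042136 t 27.5333
```

View pics/p3.png

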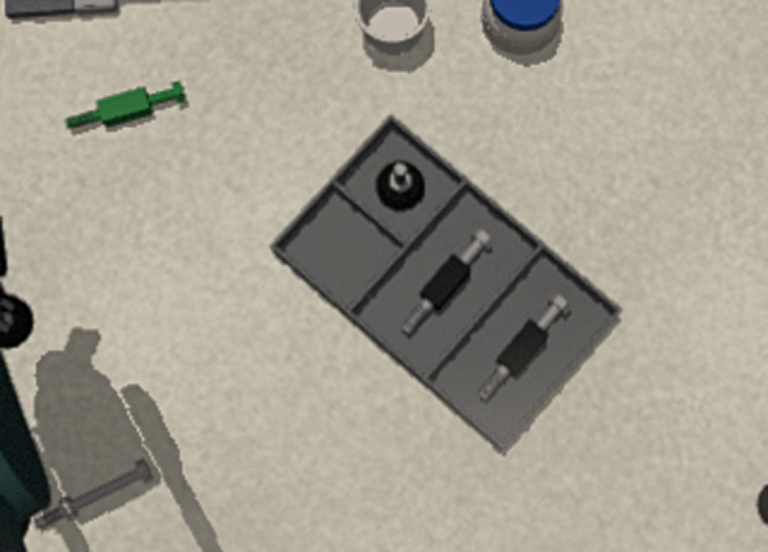

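Foot 1 stands upright in its cell at about (400,180), and both bolts lie in their troughs. Next is the last foot.

```bash
python3 - <<'E'
from r import *
place(tray(.088,.039),TY+90,.0536,.035,.2)
ctrl.goto([.3,.45,.25],[180,0,90])
pic("p4","scene",(120,80,400,270),2)
E
```

```text
down True [0.57564899 0.08595636 0.05344479] w 0.008730616838333802
t 31.5167
```

View pics/p4.png

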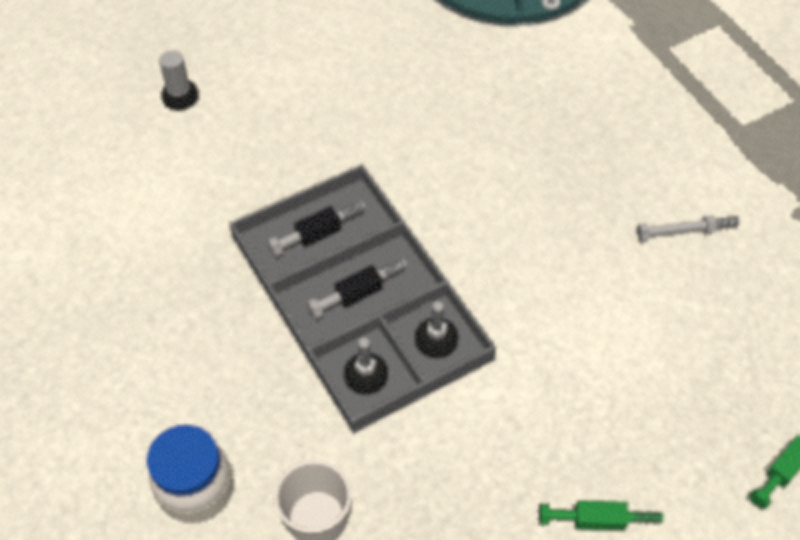

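Both bolts lie in the troughs (320,225) and (360,286), and both feet stand upright in their cells (366,372) and (437,337). The other items are untouched, so I'm handing in.

```bash
python3 -c "
from plant import ticket
print(ticket.close_job())"
```

```text
the job is handed in; nothing more can be done
None
```

The job is handed in, after about 33 s of robot time: both transit bolts lie in the long troughs, both levelling feet stand upright in the square cells, and I moved nothing else.

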